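Draw an air sample with the cased hand pump

ROBOT

A 6-joint arm with a two-finger parallel gripper is mounted at the origin on a cart in front of the work surface, level with it; the furniture and walls round the work are solid. World frame = base frame: x ahead of the robot, y to its left, z up, the work surface at z = 0. Lengths are in m, angles in rad, forces in N, time in s.
With the tool pointing down it reaches from about 0.4 to 0.825 m from the base axis. Payload 7 kg.
Tool frame: the origin (TCP) lies at the very end of the fingers, on their centre line; the grasp point (between the pads) lies 19 mm behind it; z points along the fingers, y is the line along which they close (so a half turn about z gives the same grasp; the last joint's range is limited). The gripper opens to 88 mm and grips with 3 to 60 N. Pads are 19 mm wide; open, the fingers measure 130 mm over their backs; the gripper's body (78 mm by 193 mm) begins 47 mm behind the grasp point.
Start: joints at [-1.047, 0.359, 0.012, 0, -1.224, -0.288], TCP at [0.158, -0.656, 0.227] pointing down, gripper open.
Joint ranges: [-3.07, 3.07], [-1.43, 2.12], [-1.02, 1.25], [-3.03, 1.67], [-3.05, -0], [-3.03, 3.03]. Speed limits (rad/s): [2.39, 2.39, 3.01, 3.14, 3.14, 3.14].

INTERFACE

Orientations are given as [roll, pitch, yaw] about the fixed x, y, z axes, in that order (R = Rz(yaw) Ry(pitch) Rx(roll)).
In Python, from station import arm, grab_frame gives the robot as it stands.
- The arm moves only by the tool jog_arm, never from a script. Its argument "deltas" is a list that holds one entry, the list of rows, each a list of 4 numbers: the shift along the tool's x, y, z in units of 60 mm (1.0 is 60 mm), then the turn about the tool's z in units of 5 degrees (1.0 is 5 degrees). A call has 1 to 8 rows; each row is the pose to reach, as a shift and turn from the pose commanded when the call began, along the tool's axes at that moment; what a row does not reach only later rows make up. A row lasts 1/8 s, in which the tool goes at most 62.5 mm and 10.7 degrees, less where a joint would pass 70% of its speed; a pose out of reach is approached as far as the arm can. A call with a gripper value outside its range is refused whole. "grip" is the finger opening in mm, from 0 to 87.6, set as the call begins (left out, the last holds). The fingers move at their own pace and stop on an object; "squeeze" is the grip in N (left out, the last holds). Time passes only in rows, so rows that repeat a pose let the fingers close. It gives the time, the measured TCP pose, the force, the opening and the grip force at its end, in the units of the state.
- arm.get_state(): the state, without advancing time (a new reading comes with each control period).
- grab_frame(name): name is "scene" or "top" or "wrist"; returns a dict with "img" (384x512x3 uint8, red, green, blue), "vfov" (degrees; the focal length in pixels is half the picture's height over the tangent of half this angle, whatever the lens; pixels are square), "cx", "cy" (the principal point, pixels), "dist_coeffs" ([k1, k2, p1, p2, k3] as OpenCV has them; the pictures are not rectified), "xyz" and "rotation" of the camera in the world. Camera axes: x right, y down, z forward; pixel columns grow to the right and rows downward; lengths in m; the calibration is good to about 2 mm. A picture is of the moment at which its call begins. There is no depth.
- arm.job_done(): hands the job in; it is judged then, once.
The state is a dict: "t": time; "q": joint angles; "qd": joint speeds; "joint_efforts": joint torques, N m; "eef_pos": TCP position; "ee_rot": TCP orientation; "force": force on the tool from outside, world axes, zero at the start; "moment": the same for the moment, N m; "width": finger opening in m; "gripper_force": force on a finger pad.
Only numpy, scipy, OpenCV 4.12 (cv2) and the standard library are available. Lean on these libraries where they do the work, as an engineer would, in place of code of your own. Each camera call takes 0.05 s, during which the arm holds its last target. There are 200 camera calls.

TASK

Take an air sample with the hand pump in the grey carrying case: swing the hasp up off the catch on the front of the case, open the lid right up until it stands upright or leans back, then draw the pump's plunger out by its black spool grip, against the return spring, until the black piston inside the glass cylinder is level with the steel marker ring clamped round the glass. Do not draw past the ring or shift it, and leave the things round the case where they are. Finish while still holding the plunger at the ring; the spring takes it back if it is let go.

Things in the scene. Friction and masses are not known exactly. Their poses are not given: they have to be found in the camera images.
- case: The grey carrying case with aluminium edges, fixed: 180 (x) x 350 (y) x 70 mm, 92 mm high with the lid shut; walls 5 mm, inner floor 13 mm up. Origin: centre of its underside; x from the front (hasp) to the lid hinge, z up. The pump lies along y, axis at x = -15, z = 48 mm: a 36 mm glass tube, 46 mm square end blocks up to z = 71. Its rod leaves the block at y = -14 mm and is drawn towards -y.
- hasp_hinge (a point): Middle of the hasp's hinge, on the lid's front edge, 96.5 mm in front of the case's middle and 80 mm up when the lid is shut. The hinge axis runs along the case's y.
- hasp_tab (a point): Middle of the rolled end of the hasp's pull tab: a steel roll 10 mm thick, 24 mm long along the case's y, pinched by its two round ends, on which it turns in the grip. The hasp is a slotted steel strap 26 mm wide; the tab stands out from its foot. With the hasp down it is 27 mm to the front of hasp_hinge and 33 mm below it: 33 mm in front of the case's wall, 47 mm above the worktop.
- hasp (a joint): Hasp angle, rad: 0 hangs down over the catch, grows as it swings outward and up, stop at 2.3. Clear of the catch from about 0.3. It is stiff and stays where it is left. While it is down its lower bar catches under the catch and the lid cannot be raised.
- lid_hinge (a point): Middle of the lid's hinge, on the far rim of the case, 90 mm behind its middle and 70 mm up. The axis runs along the case's y.
- lift_tab_left (a point): Middle of the rolled end of the lid's left lifting tab (case y = +110 mm): a steel roll 10 mm thick, 24 mm long along y, pinched by its two round ends, on which it turns in the grip; 28 mm in front of the lid's front edge, 82 mm above the worktop with the lid shut. From lid_hinge: 208 mm to the front, 12 mm up, turning with the lid.
- lift_tab_right (a point): The same on the right, at case y = -110 mm.
- lid (a joint): Lid angle, rad: 0 shut, 1.57 upright, stop at 1.80 leaning back. Its hinge is stiff (about 0.4 N m): the lid stays where it is left. Raising it by a lifting tab takes about 4 N.
- grip (a point): Centre of the plunger's black spool grip: 24 mm thick and 40 mm long along y between two flanges of 34 mm diameter. 48 mm above the worktop; with the plunger in it is at case x = -15, y = -51 mm, and the case's right end wall is inside at y = -170 mm.
- piston (a point): Centre of the black rubber piston (34 mm diameter, 12 mm thick) inside the glass, rigidly one with the grip: always 177 mm from it towards case +y. Hidden until the lid is open.
- plunger (a joint): How far the plunger is drawn out, m: 0 in, stop at 0.082. Its return spring pulls back with about 4 N at 0, rising to 12 N at 0.07.
- marker (a point): Centre of the steel marker ring clamped round the glass tube (5.6 mm wide, with a small screw on top), on the cylinder's axis; it was set somewhere between 42 and 70 mm from the piston's rest place towards case -y, and stays where it is. Hidden until the lid is open.
- bench_timer: Small cream bench timer, 51 x 62 x 57 mm, right of the case; origin under its centre.
- dropper_bottle_1: Dropper bottle with a black teat, 37 mm thick, 102 mm tall, right of the case; origin under its centre.
- petri_1: Petri dish, 66 mm wide, 16 mm high, in front of the case to the right; origin under its centre.
- stopper_1: Black rubber stopper, 34 mm wide, 28 mm high, in front of the case to the right; origin under its centre.
- label_roll: Roll of label tape lying flat, 68 mm wide, 20 mm high, in front of the case to the left; origin under its centre.
- notebook: Black notebook, 210 x 152 x 15 mm, left of the case; origin under its centre.
- pen_blue: Blue pen, 177 mm long, lying on the notebook; origin under its middle.

How it is judged:
By the outcome, as a careful person would: the job done as asked, in the order asked, and still so for the second after the job is handed in, while the arm keeps its last pose, push and grip.
It also fails if it takes over 64 s, if anything falls off the work surface, if the arm or the gripper's body presses on something with over 40 N, if the wrist force passes 120 N, or if a joint passes its speed limit or range.

## Working session

There is one attempt and no reset: what is moved stays moved. The work goes in short steps, Python scripts to look and compute and a tool call to move; the robot and the scene stay as the last step left them, time stands still between calls to the robot, and variables do not carry over. Pictures are saved under pics/ and viewed, at most 10 in all, crops included, and the job is handed in when it is done.

Besides the shell and the picture viewer there is one more tool, called after ">>>" by a JSON object that holds its "op" and its "data", one argument or row to a line. jog_arm: Moves the arm, as the interface text tells. Its arguments: {"type":"object","properties":{"deltas":{"type":"array"},"grip":{"type":"number"},"squeeze":{"type":"number"}},"required":["deltas"]}

```bash
mkdir -p pics; ls; cat > h.py <<'E'
import numpy as np, cv2
from station import arm, grab_frame
from scipy.spatial.transform import Rotation as R
def K(f):
    h,w=f["img"].shape[:2]; fl=h/2/np.tan(np.radians(f["vfov"])/2)
    return np.array([[fl,0,f["cx"]],[0,fl,f["cy"]],[0,0,1.]])
def rot(r):
    r=np.array(r,float)
    return r if r.shape==(3,3) else R.from_euler('xyz',r).as_matrix()
def ray(f,uv):
    n=cv2.undistortPoints(np.array([[uv]],float),K(f),np.array(f["dist_coeffs"],float))[0,0]
    d=rot(f["rotation"])@np.array([n[0],n[1],1.]); return np.array(f["xyz"],float),d/np.linalg.norm(d)
def onz(f,uv,z):
    o,d=ray(f,uv); return o+d*(z-o[2])/d[2]
def proj(f,p):
    Rm=rot(f["rotation"]).T; rv,_=cv2.Rodrigues(Rm); t=-Rm@np.array(f["xyz"],float)
    return cv2.projectPoints(np.array(p,float).reshape(-1,3),rv,t,K(f),np.array(f["dist_coeffs"],float))[0][:,0]
def tri(a,b):
    (o1,d1),(o2,d2)=a,b
    s=np.linalg.lstsq(np.c_[d1,-d2],o2-o1,rcond=None)[0]
    p,q=o1+s[0]*d1,o2+s[1]*d2; return (p+q)/2,np.linalg.norm(p-q)
def save(f,n): cv2.imwrite(f"pics/{n}.png",f["img"][:,:,::-1])
E
python3 - <<'E'
from h import *
import pickle
fs={}
for n in("scene","top","wrist"):
    f=grab_frame(n);fs[n]=f
    print(n,f["vfov"],f["cx"],f["cy"],f["dist_coeffs"],f["xyz"],f["rotation"])
pickle.dump(fs,open("f0.pkl","wb"))
cv2.imwrite("pics/a_scene.png",cv2.resize(fs["scene"]["img"][:,:,::-1],(800,600)))
cv2.imwrite("pics/a_top.png",cv2.resize(fs["top"]["img"][:,:,::-1],(800,600)))
print(arm.get_state())
E
```

```text
pics
scene 56.46968947308616 258.6527313748099 196.01386273555028 [-0.01974107  0.          0.          0.          0.        ] [-0.11862765 -0.5139455   0.54347117] [-2.09032915 -0.01962218 -0.96019095]
top 49.15683970842042 255.38740138110734 193.8776094306293 [-0.05885536  0.          0.          0.          0.        ] [ 0.39937683 -0.03778386  1.47008764] [-3.02076473  0.00856104 -1.55251656]
wrist 59.66142743620632 255.9637808694372 191.53986963499932 [0.01524642 0.         0.         0.         0.        ] [ 0.09088912 -0.67228435  0.38488661] [ 2.88361793e+00 -2.25987342e-03  1.80600945e+00]
{'t': 0.15, 'q': array([-1.04691324e+00,  3.59235699e-01,  1.12259145e-02, -2.27178356e-04,
       -1.22411699e+00, -2.88087055e-01]), 'qd': array([-0.00110609, -0.00181249,  0.00369603,  0.00057105, -0.00028556,
        0.00012681]), 'joint_efforts': array([-1.14909530e-03, -5.83276892e+01,  2.93291259e+01,  7.00122759e+00,
        8.78660067e-03, -1.21729463e-04]), 'eef_pos': array([ 0.15754712, -0.65595027,  0.22581534]), 'ee_rot': array([ 3.14025635e+00, -1.73249857e-04, -2.90587384e+00]), 'force': array([-0.70984369,  0.1575577 ,  0.13482594]), 'moment': array([-0.00997175, -0.00155273, -0.01069362]), 'gripper_force': 0.0, 'width': 0.08791341781493882}
```

View pics/a_scene.png

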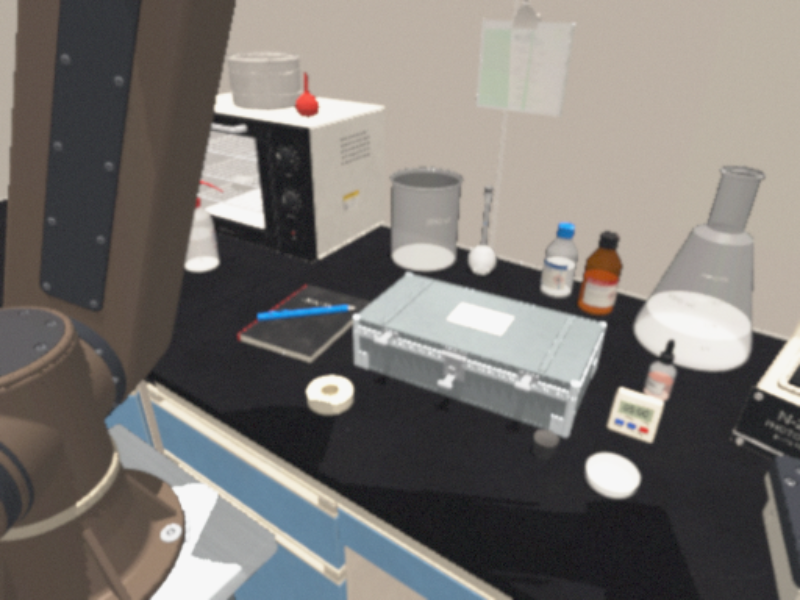

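View pics/a_top.png

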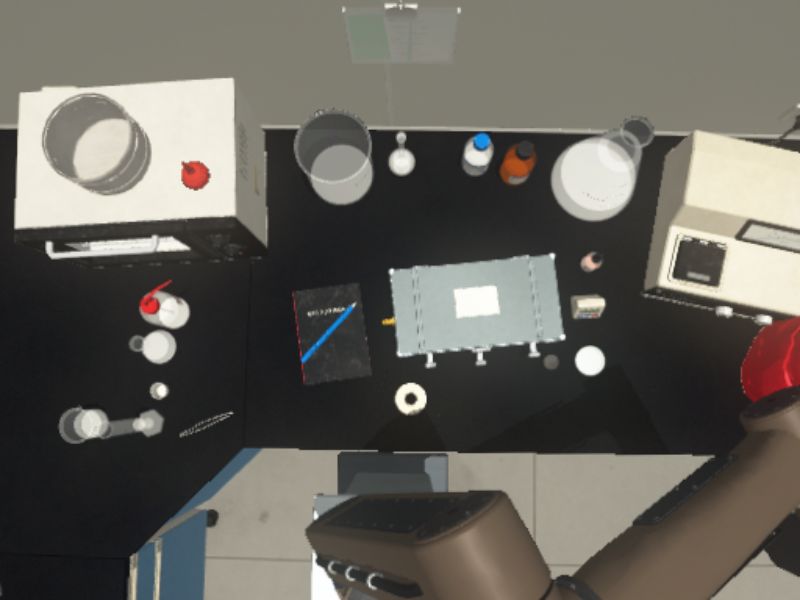

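The scene image shows the case at centre with its hasp at about (447,378). In the top view (800 px scale) the lid corners are near (391,269), (553,256), (563,338), (400,355). The tabs are at (430,362), (481,358) and (534,350), and the stopper (551,362) and dish (590,360) sit in front to the right.

```bash
python3 - <<'E'
from h import *
import pickle
fs=pickle.load(open("f0.pkl","rb"));f=fs["top"];im=f["img"]
s=512/800
hsv=cv2.cvtColor(im,cv2.COLOR_RGB2HSV)
m=((hsv[...,2]>70)).astype(np.uint8)
mm=np.zeros_like(m);mm[int(245*s):int(380*s),int(385*s):int(568*s)]=1
m=cv2.morphologyEx(m&mm,cv2.MORPH_OPEN,np.ones((9,9),np.uint8))
n,l,st,c=cv2.connectedComponentsWithStats(m)
i=1+np.argmax(st[1:,4]); cnt=max(cv2.findContours((l==i).astype(np.uint8),0,2)[0],key=cv2.contourArea)
# rays to z=.092 plane then rect
P=np.array([onz(f,p[0],.092)[:2] for p in cnt]).astype(np.float32)
r=cv2.minAreaRect(P);print(r);print(cv2.boxPoints(r))
for nm,p,z in[("hasp",(481,362),.047),("L",(430,364),.082),("R",(534,355),.082),("stop",(551,362),.028),("petri",(590,360),.016),("roll",(410,398),.02)]:
    print(nm,onz(f,(p[0]*s,p[1]*s),z))
crop=im[140:270,240:400];cv2.imwrite("pics/b.png",cv2.resize(crop[:,:,::-1],None,fx=5,fy=4.6,interpolation=2))
E
```

```text
((0.5646430253982544, -0.1851496547460556), (0.19401440024375916, 0.35551804304122925), 6.430243015289307)
[[ 0.44833827 -0.01937309]
 [ 0.48815393 -0.37265456]
 [ 0.6809478  -0.35092622]
 [ 0.6411321   0.00235525]]
hasp [ 0.44631825 -0.2020256   0.047     ]
L [ 0.43911789 -0.09045995  0.082     ]
R [ 0.46174603 -0.31009678  0.082     ]
stop [ 0.449424   -0.35805807  0.028     ]
petri [ 0.45558457 -0.44764153  0.016     ]
roll [ 0.3658246  -0.04999272  0.02      ]
```

View pics/b.png

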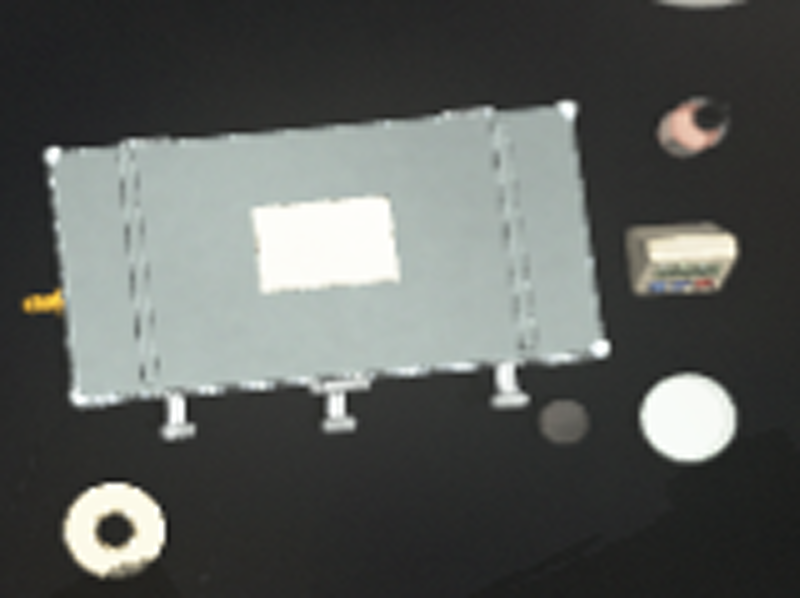

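The crop shows the tab rolls at (179,432), (339,424) and (510,400), and the lid corners at (52,155), (567,107), (600,348) and (80,398). Next I fit the case pose to these points.

```bash
python3 - <<'E'
from h import *
import pickle
from scipy.optimize import least_squares
f=pickle.load(open("f0.pkl","rb"))["top"]
px={(-118,110,82):(179,432),(-123.5,0,47):(339,424),(-118,-110,82):(510,400),
 (90,175,91):(52,155),(90,-175,91):(567,107),(-90,-175,91):(600,348),(-90,175,91):(80,398)}
M=np.array(list(px))/1000.; U=np.array([(240+u/5-.5+.1,140+v/4.6-.5+.1) for u,v in px.values()])
W=np.array([onz(f,u,m[2]) for u,m in zip(U,M)])
def T(p): c,s=np.cos(p[2]),np.sin(p[2]); return M[:,:2]@np.array([[c,s],[-s,c]])+p[:2]
r=least_squares(lambda p:(T(p)-W[:,:2]).ravel(),[.56,-.185,.11])
print(r.x,np.degrees(r.x[2]));print((r.fun.reshape(-1,2)*1000).round(1));print(W[:3])
np.save("case.npy",r.x)
s=pickle.load(open("f0.pkl","rb"))["scene"]
q=np.c_[T(r.x),M[:,2]];print(proj(s,q)*800/512)
E
```

```text
[ 0.56824701 -0.18606116  0.12010571] 6.881550542534351
[[ 0.6  0.2]
 [-0.3 -0.3]
 [ 0.4  0.2]
 [ 1.3  2.2]
 [ 1.9 -1.6]
 [-1.7 -3.1]
 [-2.2  2.5]]
[[ 0.43731304 -0.09114243  0.082     ]
 [ 0.44597687 -0.20053926  0.047     ]
 [ 0.46386046 -0.30957636  0.082     ]]
[[379.74791416 341.89554508]
 [443.9045754  384.99383501]
 [521.81791182 386.94604635]
 [406.52988803 273.22480083]
 [603.09206787 323.40624416]
 [576.50357725 385.06820629]
 [352.98639449 317.23042647]]
```

```bash
cat >> h.py <<'E'
CASE=np.load("case.npy")
def w(p):  # case mm -> world m
    c,s=np.cos(CASE[2]),np.sin(CASE[2]); x,y,z=np.array(p)/1000.
    return np.array([CASE[0]+c*x-s*y,CASE[1]+s*x+c*y,z])
def delta(target,yaw=None,st=None):
    st=st or arm.get_state(); Rm=R.from_euler('xyz',st["ee_rot"]).as_matrix()
    d=Rm.T@(np.array(target)-st["eef_pos"])/.06
    cur=np.arctan2(Rm[1,0],Rm[0,0]); t=0
    if yaw is not None: t=-((yaw-cur+np.pi)%(2*np.pi)-np.pi)/np.radians(5)
    return np.r_[d,t].round(3)
YT=CASE[2]-np.pi  # yaw for tabs
E
python3 -c "
from h import *
print(w((-123.5,0,150)),delta(w((-123.5,0,150)),YT))"
```

```text
[ 0.4456367  -0.20085858  0.15      ] [-6.44   6.252  1.271  1.325]
```

>>> {"op": "jog_arm", "data": {
  "deltas": [
    [[-1.5,1.5,0,0.3],[-3,3,0,0.6],[-4.5,4.5,0,1],[-5.5,5.5,0.4,1.325],[-6.44,6.25,0.8,1.325],[-6.44,6.25,1.2,1.325],[-6.44,6.25,1.27,1.325],[-6.44,6.25,1.27,1.325]]
  ],
  "grip": 50,
  "squeeze": 20
}}

```text
t: 1.15
eef_pos: [0.4215, -0.2381, 0.163]
ee_rot: [-3.141, 0.001, -3.021]
force: [1.2, -0.3, -0.5]
width: 0.0498
gripper_force: 0.0
```

>>> {"op": "jog_arm", "data": {
  "deltas": [
    [[0,0,0,0],[0,0,0,0],[0,0,0,0]]
  ]
}}

```text
t: 1.52
eef_pos: [0.4203, -0.2407, 0.1634]
ee_rot: [-3.141, 0.0, -3.023]
force: [-0.3, 0.4, 0.0]
width: 0.0501
gripper_force: 0.0
```

```bash
python3 - <<'E'
from h import *
f=grab_frame("wrist"); import pickle; pickle.dump(f,open("f1.pkl","wb"))
cv2.imwrite("pics/c.png",cv2.resize(f["img"][:,:,::-1],(800,600)))
st=arm.get_state(); print(st["t"],st["eef_pos"],st["ee_rot"],st["width"])
for p in[(-123.5,0,47),(-123.5,12,47),(-123.5,-12,47),(-118,110,82),(-118,-110,82),(-90,0,92)]: print(p,proj(f,w(p))*800/512)
print(delta(w((-123.5,0,150)),YT))
E
```

```text
1.575 [ 0.42024628 -0.24085882  0.16343768] [-3.14146302e+00  4.35805756e-04 -3.02335031e+00] 0.04995859021968986
(-123.5, 0, 47) [[465.58030086 343.98037734]]
(-123.5, 12, 47) [[487.13215267 343.94666781]]
(-123.5, -12, 47) [[444.0382938  344.01638135]]
(-118, 110, 82) [[697.40354071 378.3150565 ]]
(-118, -110, 82) [[251.54570761 378.89831136]]
(-90, 0, 92) [[474.78177567 439.69867509]]
[-0.499  0.612  0.224 -0.021]
```

View pics/c.png

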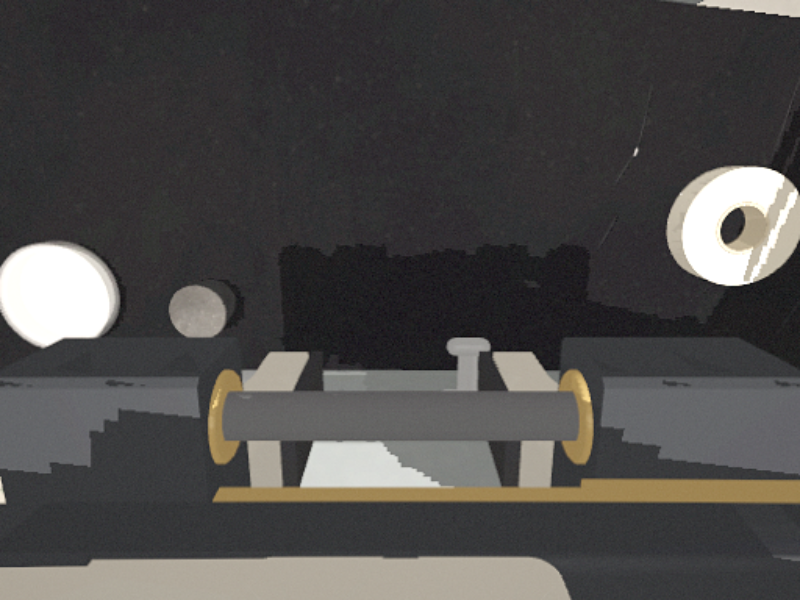

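The wrist view shows the hasp roll centred at (468,346) with ends at 447 and 490. The prediction was (466,344), so the fit is within about 1.5 mm.

>>> {"op": "jog_arm", "data": {
  "deltas": [
    [[-0.5,0.635,0,0],[-0.5,0.635,0.3,0],[-0.5,0.635,0.9,0],[-0.5,0.635,1.4,0],[-0.5,0.635,1.8,0],[-0.5,0.635,2.1,0],[-0.5,0.635,2.1,0]]
  ]
}}

```text
t: 2.45
eef_pos: [0.4447, -0.1994, 0.0363]
ee_rot: [3.141, -0.002, -3.023]
force: [0.3, -0.3, 1.2]
width: 0.0499
gripper_force: 0.0
```

```bash
python3 - <<'E'
from h import *
print(arm.get_state()["eef_pos"],delta(w((-123.5,1.3,37)),YT))
E
```

```text
[ 0.44466863 -0.1993835   0.03627334] [-0.013 -0.005 -0.012 -0.023]
```

Now close on the roll.

>>> {"op": "jog_arm", "data": {
  "deltas": [
    [[-0.013,0,-0.012,0],[-0.013,0,-0.012,0],[-0.013,0,-0.012,0],[-0.013,0,-0.012,0],[-0.013,0,-0.012,0],[-0.013,0,-0.012,0]]
  ],
  "grip": 10,
  "squeeze": 25
}}

```text
t: 3.2
eef_pos: [0.4472, -0.1992, 0.0385]
ee_rot: [-3.14, 0.001, -3.021]
force: [0.9, -7.0, 1.6]
width: 0.0211
gripper_force: 25.0
```

```bash
python3 - <<'E'
from h import *
# arc displacement for the hasp in tool units (tool x=-case x, tool z down)
for th in np.arange(.15,1.51,.15):
    v=np.array([-27,-33.]);c,s=np.cos(th),np.sin(th)
    # outward/up: front (-x) turns up:  rotate about y
    n=np.array([c*v[0]+s*v[1], -s*v[0]+c*v[1]]); d=(n-v)/60
    print(round(th,2),(-d[0]).round(3),(-d[1]).round(3))
E
```

```text
0.15 0.077 -0.073
0.3 0.142 -0.158
0.45 0.194 -0.25
0.6 0.232 -0.35
0.75 0.254 -0.454
0.9 0.261 -0.561
1.05 0.251 -0.667
1.2 0.226 -0.77
1.35 0.185 -0.869
1.5 0.13 -0.96
```

>>> {"op": "jog_arm", "data": {
  "deltas": [
    [[0.04,0,-0.036,0],[0.077,0,-0.073,0],[0.11,0,-0.115,0],[0.142,0,-0.158,0],[0.17,0,-0.203,0],[0.194,0,-0.25,0],[0.214,0,-0.3,0],[0.232,0,-0.35,0]]
  ]
}}

```text
t: 4.2
eef_pos: [0.4334, -0.2008, 0.0594]
ee_rot: [-3.14, 0.001, -3.021]
force: [1.2, -7.4, -2.9]
width: 0.0215
gripper_force: 25.0
```

>>> {"op": "jog_arm", "data": {
  "deltas": [
    [[0.012,0,-0.05,0],[0.022,0,-0.104,0],[0.029,0,-0.21,0],[0.019,0,-0.317,0],[0.008,0,-0.37,0],[-0.006,0,-0.42,0],[-0.006,0,-0.42,0]]
  ]
}}

```text
t: 5.08
eef_pos: [0.4331, -0.2008, 0.0845]
ee_rot: [-3.14, -0.0, -3.021]
force: [0.4, -7.8, -2.0]
width: 0.0215
gripper_force: 25.0
```

```bash
python3 - <<'E'
from h import *
f=grab_frame("scene");f2=grab_frame("wrist")
a=cv2.resize(f["img"][150:290,200:400,::-1],(400,280),interpolation=2);b=cv2.resize(f2["img"][:,:,::-1],(400,280))
cv2.imwrite("pics/d.png",np.hstack([a,b]))
st=arm.get_state();print(st["t"],st["eef_pos"],st["force"],st["width"])
E
```

```text
5.175 [ 0.43302754 -0.20079965  0.08438775] [-0.05059457 -7.99496118 -1.69142777] 0.021304675856753576
```

View pics/d.png

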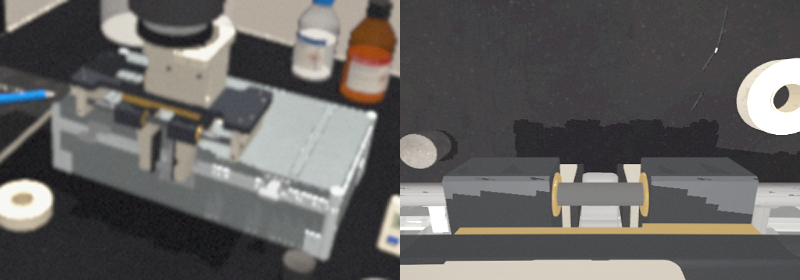

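The scene crop (left half) and wrist view (right half) show the hasp strap swung outward and up, with the roll between the fingers. Now I release it and move to the left lifting tab.

>>> {"op": "jog_arm", "data": {
  "deltas": [
    [[0,0,0,0],[0,0,0,0],[0,0,-0.3,0],[0,0,-0.8,0],[0,0,-1.3,0],[0,0,-1.3,0]]
  ],
  "grip": 50
}}

```text
t: 5.92
eef_pos: [0.4348, -0.2, 0.1645]
ee_rot: [-3.141, 0.005, -3.021]
force: [0.3, 0.3, -0.4]
width: 0.0505
gripper_force: 0.0
```

```bash
python3 - <<'E'
from h import *
f=grab_frame("wrist")
cv2.imwrite("pics/e.png",f["img"][:,:,::-1])
print(arm.get_state()["eef_pos"],delta(w((-118,110,130)),YT),delta(w((-118,110,72)),YT))
for p in[(-123.5,0,47),(-137,0,92.6),(-118,110,82),(-118,-110,82)]: print(p,proj(f,w(p)))
E
```

```text
[ 0.43385182 -0.19975748  0.16303091] [-0.284  1.792  0.551  0.003] [-0.281  1.792  1.518  0.003]
(-123.5, 0, 47) [[253.51156786 197.96348989]]
(-137, 0, 92.6) [[253.01842439 197.57675789]]
(-118, 110, 82) [[397.90204796 217.7745828 ]]
(-118, -110, 82) [[108.44977777 217.72716255]]
```

View pics/e.png

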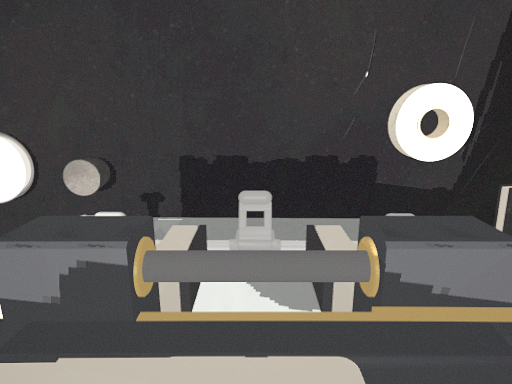

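The hasp is up: its slotted strap lies outward, with the roll at (255,195). The left tab shows at about (400,216), against a prediction of (398,218).

>>> {"op": "jog_arm", "data": {
  "deltas": [
    [[-0.28,0.9,0,0],[-0.28,1.8,0,0],[-0.28,1.8,0.5,0],[-0.28,1.8,1.0,0],[-0.28,1.8,1.4,0],[-0.28,1.8,1.51,0],[-0.28,1.8,1.51,0]]
  ]
}}

```text
t: 6.85
eef_pos: [0.4367, -0.0908, 0.0712]
ee_rot: [-3.141, -0.001, -3.021]
force: [0.2, -0.6, -0.4]
width: 0.0501
gripper_force: 0.0
```

```bash
python3 - <<'E'
from h import *
print(arm.get_state()["eef_pos"],delta(w((-118,110.5,72)),YT))
E
```

```text
[ 0.4366935  -0.09081979  0.07119119] [-0.02   0.003 -0.014  0.002]
```

>>> {"op": "jog_arm", "data": {
  "deltas": [
    [[-0.015,0,-0.015,0],[-0.015,0,-0.015,0],[-0.015,0,-0.015,0],[-0.015,0,-0.015,0],[-0.015,0,-0.015,0],[-0.015,0,-0.015,0]]
  ],
  "grip": 10,
  "squeeze": 25
}}

```text
t: 7.6
eef_pos: [0.4381, -0.0901, 0.0728]
ee_rot: [3.141, 0.001, -3.022]
force: [-1.3, 5.4, 3.6]
width: 0.0217
gripper_force: 25.0
```

```bash
python3 - <<'E'
from h import *
for th in np.arange(.1,1.75,.1):
    v=np.array([-208,12.]);c,s=np.cos(th),np.sin(th)
    n=np.array([c*v[0]+s*v[1], -s*v[0]+c*v[1]]); d=(n-v)/60
    print(round(th,2),(-d[0]).round(2),(-d[1]).round(2))
E
```

```text
0.1 -0.04 -0.35
0.2 -0.11 -0.68
0.3 -0.21 -1.02
0.4 -0.35 -1.33
0.5 -0.52 -1.64
0.6 -0.72 -1.92
0.7 -0.94 -2.19
0.8 -1.19 -2.43
0.9 -1.47 -2.64
1.0 -1.76 -2.83
1.1 -2.07 -2.98
1.2 -2.4 -3.1
1.3 -2.73 -3.19
1.4 -3.07 -3.25
1.5 -3.42 -3.27
1.6 -3.77 -3.26
1.7 -4.11 -3.21
```

>>> {"op": "jog_arm", "data": {
  "deltas": [
    [[-0.015,0,-0.17,0],[-0.04,0,-0.35,0],[-0.07,0,-0.52,0],[-0.11,0,-0.68,0],[-0.21,0,-1.02,0],[-0.35,0,-1.33,0],[-0.52,0,-1.64,0],[-0.72,0,-1.92,0]]
  ]
}}

```text
t: 8.6
eef_pos: [0.4801, -0.0851, 0.1881]
ee_rot: [3.141, -0.001, -3.022]
force: [2.6, 3.2, -8.3]
width: 0.0217
gripper_force: 25.0
```

```bash
python3 - <<'E'
from h import *
st=arm.get_state();print(st["eef_pos"],st["force"])
v0=np.array([-208,12.])
def pos(th):
    c,s=np.cos(th),np.sin(th);return np.array([90+c*v0[0]+s*v0[1],70-s*v0[0]+c*v0[1]-9])
for th in(.6,): print(delta(w((pos(th)[0],110,pos(th)[1])),YT))
for th in np.arange(.7,1.75,.1): print(round(th,2),((pos(th)-pos(.6))/-60).round(2))
E
```

```text
[ 0.48011738 -0.08512059  0.18805428] [ 2.61780619  3.22883823 -8.29950624]
[-0.008 -0.013 -0.005 -0.004]
0.7 [-0.23 -0.26]
0.8 [-0.48 -0.5 ]
0.9 [-0.75 -0.72]
1.0 [-1.04 -0.9 ]
1.1 [-1.35 -1.06]
1.2 [-1.68 -1.18]
1.3 [-2.01 -1.27]
1.4 [-2.36 -1.33]
1.5 [-2.7  -1.35]
1.6 [-3.05 -1.34]
1.7 [-3.39 -1.29]
```

Tracking matches the arc, so I continue to 1.7 rad.

>>> {"op": "jog_arm", "data": {
  "deltas": [
    [[-0.23,0,-0.26,0],[-0.48,0,-0.5,0],[-0.75,0,-0.72,0],[-1.04,0,-0.9,0],[-1.35,0,-1.06,0],[-1.68,0,-1.18,0],[-2.01,0,-1.27,0],[-2.36,0,-1.33,0]]
  ]
}}

```text
t: 9.6
eef_pos: [0.6207, -0.0687, 0.2683]
ee_rot: [-3.141, -0.002, -3.022]
force: [-3.2, 0.8, -0.7]
width: 0.0217
gripper_force: 25.0
```

>>> {"op": "jog_arm", "data": {
  "deltas": [
    [[-0.17,0,-0.02,0],[-0.34,0,-0.02,0],[-0.52,0,-0.02,0],[-0.69,0,-0.01,0],[-0.86,0,0.01,0],[-1.03,0,0.04,0],[-1.03,0,0.04,0]]
  ]
}}

```text
t: 10.48
eef_pos: [0.6847, -0.0613, 0.2659]
ee_rot: [-3.141, 0.003, -3.021]
force: [2.5, 0.9, 4.0]
width: 0.0215
gripper_force: 25.0
```

```bash
python3 - <<'E'
from h import *
st=arm.get_state();print(st["eef_pos"],st["force"])
c,s=np.cos(CASE[2]),np.sin(CASE[2]);d=st["eef_pos"]-w((90,110,70));print("case rel hinge",c*d[0]+s*d[1],-s*d[0]+c*d[1],d[2])
x,z=c*d[0]+s*d[1],d[2]+.009
print("lid angle",np.pi-np.arctan2(z,x)-0 +np.arctan2(12,208)*1)
E
```

```text
[ 0.68466969 -0.06127014  0.26587811] [2.45744646 0.85973419 3.99577781]
case rel hinge 0.04053607478226055 -5.7414721381500965e-05 0.19587811333807764
lid angle 1.823756569803067
```

>>> {"op": "jog_arm", "data": {
  "deltas": [
    [[0,0,0,0],[0,0,0,0],[0,0,-0.4,0],[0,0,-1.0,0],[0.6,0,-1.2,0],[1.6,0,-1.2,0],[2.6,0,-1.2,0],[3,0,-1.2,0]]
  ],
  "grip": 50
}}

```text
t: 11.48
eef_pos: [0.5007, -0.0832, 0.3375]
ee_rot: [3.141, 0.001, -3.022]
force: [0.7, 0.2, 1.1]
width: 0.05
gripper_force: 0.0
```

```bash
python3 - <<'E'
from h import *
f=grab_frame("top");s=grab_frame("scene");ww=grab_frame("wrist");import pickle;pickle.dump((f,s,ww),open("f2.pkl","wb"))
st=arm.get_state();print(st["t"],st["eef_pos"],st["q"][0],st["q"][5])
# camera in tool frame
Rt=R.from_euler('xyz',st["ee_rot"]).as_matrix();print("cam in tool",Rt.T@(np.array(ww["xyz"])-st["eef_pos"]),Rt.T@rot(ww["rotation"])[:,2])
a=cv2.resize(s["img"][150:290,200:400,::-1],(400,280),interpolation=2);b=cv2.resize(f["img"][140:280,240:440,::-1],(400,280),interpolation=2)
c=cv2.resize(ww["img"][:,:,::-1],(400,300));d=s["img"][:300,:400,::-1]
cv2.imwrite("pics/g.png",np.vstack([np.hstack([a,b]),np.hstack([c,d])]))
print(delta(w((-15,60,250)),YT-np.pi/2))
E
```

```text
11.625 [ 0.50272392 -0.08289528  0.33770489] 0.22239285608746917 -1.6730196336187517
cam in tool [ 0.07010805 -0.00022805 -0.15943263] [-2.55376056e-01  8.36791537e-04  9.66841440e-01]
[-0.626 -0.838  1.462 18.   ]
```

View pics/g.png

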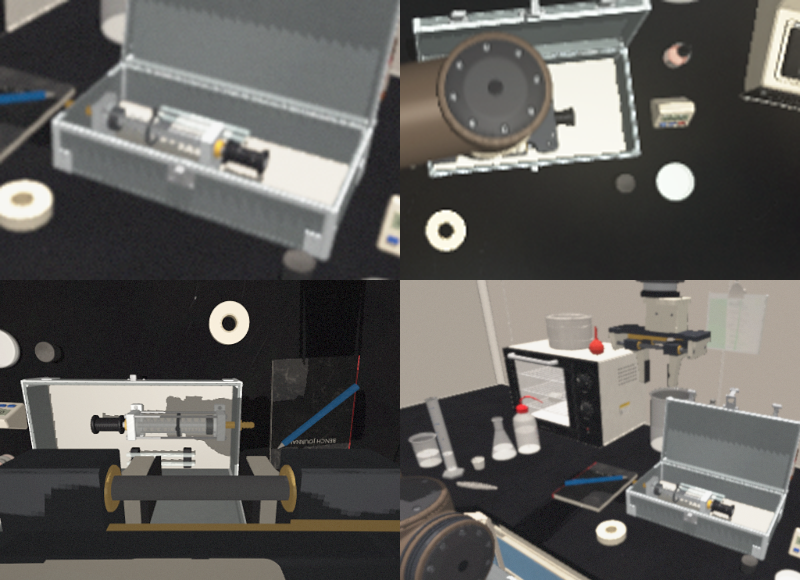

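The pump is exposed and the lid leans back. In the wrist panel the pump runs from the grip at about (108,425) to the right-hand end at about (225,425), with a dark ring or piston band at about (180,425). I go lower for a sharper measurement.

>>> {"op": "jog_arm", "data": {
  "deltas": [
    [[-0.4,-0.4,0.5,0],[-0.4,-0.8,1.2,0],[-0.4,-0.8,1.8,0],[-0.4,-0.8,2.3,0],[-0.4,-0.8,2.3,0],[-0.4,-0.8,2.3,0]]
  ]
}}

```text
t: 12.38
eef_pos: [0.5345, -0.1275, 0.1998]
ee_rot: [-3.141, 0.0, -3.021]
force: [-0.5, 0.6, 0.7]
width: 0.0502
gripper_force: 0.0
```

```bash
python3 - <<'E'
from h import *
f=grab_frame("wrist");import pickle;pickle.dump(f,open("f3.pkl","wb"))
st=arm.get_state();print(st["t"],st["eef_pos"])
P={n:proj(f,w(p))[0].round(1) for n,p in dict(grip=(-15,-51,48),piston=(-15,126,48),m42=(-15,84,48),m70=(-15,56,48),block=(-15,-14,71),top=(5,70,48),bot=(-35,70,48)).items()};print(P)
u0,u1,v0=int(P["grip"][0])-40,int(P["piston"][0])+50,int(P["m42"][1])
u0,u1=max(0,u0),min(512,u1);c=f["img"][max(0,v0-60):v0+60,u0:u1]
print("crop",u0,u1,max(0,v0-60),c.shape);k=800//c.shape[1]+1;k=min(800/c.shape[1],4)
cv2.imwrite("pics/h.png",cv2.resize(c[:,:,::-1],None,fx=k,fy=k,interpolation=2));print(k)
E
```

```text
12.425 [ 0.5347181  -0.12743876  0.20026218]
{'grip': array([137.7, 189.5]), 'piston': array([322.6, 189.5]), 'm42': array([278.7, 189.5]), 'm70': array([249.5, 189.5]), 'block': array([170.6, 195.9]), 'top': array([264. , 209.4]), 'bot': array([264.3, 169. ])}
crop 97 372 129 (120, 275, 3)
2.909090909090909
```

View pics/h.png

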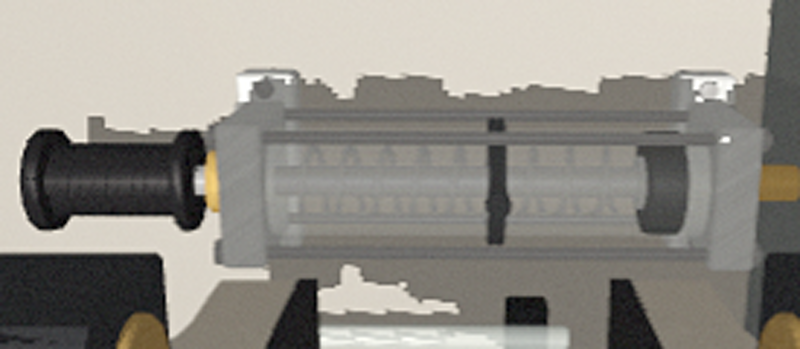

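The crop shows the marker ring as a dark band at u≈488–506 with its screw at (497,205), the piston at u≈640–690, and the grip flanges spanning 22–205. I refine these with intensity profiles.

```bash
python3 - <<'E'
from h import *
import pickle
f=pickle.load(open("f3.pkl","rb"));g=cv2.cvtColor(f["img"],cv2.COLOR_RGB2GRAY).astype(float)
# crop rows 150-200 /2.909 +129
row=lambda a,b:g[int(129+a/2.909):int(129+b/2.909)].mean(0)
for nm,(a,b),(u0,u1) in [("ring",(140,160),(255,280)),("ring2",(215,235),(255,280)),("pist",(145,170),(305,345)),("pist2",(195,225),(305,345)),("grip",(160,190),(97,175)),("flange",(132,140),(97,175))]:
    r=row(a,b);print(nm,u0,r[u0:u1].round().astype(int).tolist())
st=arm.get_state()
for z in(48,58,66):
  for u in(267.8,324.5,136):
    d=onz(f,(u,189.5),z/1000.)-np.r_[CASE[:2],0];c,s=np.cos(CASE[2]),np.sin(CASE[2]);print(z,u,(-s*d[0]+c*d[1])*1000)
E
```

```text
ring 255 [124, 126, 131, 134, 134, 132, 133, 133, 131, 106, 71, 66, 67, 67, 66, 74, 118, 135, 133, 132, 133, 133, 133, 131, 127]
ring2 255 [138, 137, 137, 138, 137, 137, 138, 137, 132, 104, 59, 52, 55, 54, 54, 75, 119, 136, 138, 136, 135, 137, 136, 137, 137]
pist 305 [131, 134, 137, 139, 138, 138, 138, 139, 139, 137, 125, 106, 105, 96, 77, 74, 75, 75, 77, 74, 75, 75, 75, 75, 77, 75, 74, 82, 118, 142, 142, 142, 143, 142, 142, 137, 125, 123, 129, 137]
pist2 305 [142, 140, 138, 140, 143, 143, 143, 143, 144, 140, 128, 106, 105, 93, 76, 74, 76, 75, 77, 77, 74, 76, 76, 76, 77, 76, 75, 91, 131, 151, 152, 152, 150, 152, 151, 140, 128, 131, 138, 141]
grip 97 [212, 211, 211, 211, 212, 214, 212, 49, 47, 63, 75, 74, 45, 23, 22, 44, 54, 56, 52, 53, 54, 54, 56, 50, 54, 55, 56, 52, 56, 56, 56, 54, 54, 56, 57, 58, 50, 55, 57, 58, 56, 58, 58, 58, 59, 53, 56, 60, 59, 53, 55, 60, 60, 58, 58, 59, 60, 55, 48, 62, 84, 75, 42, 25, 18, 18, 63, 137, 156, 156, 168, 188, 195, 196, 175, 145, 141, 141]
flange 97 [211, 211, 211, 212, 212, 212, 212, 212, 215, 216, 173, 101, 40, 29, 17, 28, 21, 22, 23, 18, 14, 21, 99, 185, 217, 214, 214, 214, 214, 219, 145, 116, 119, 120, 119, 119, 120, 119, 117, 118, 117, 116, 118, 117, 116, 116, 130, 138, 149, 151, 155, 133, 115, 119, 116, 118, 119, 117, 120, 115, 95, 53, 34, 27, 26, 26, 17, 16, 39, 92, 119, 115, 109, 118, 136, 143, 142, 143]
48 267.8 73.5010641663615
48 324.5 127.83653335233494
48 136 -52.658685005157
58 267.8 73.13380844299417
58 324.5 125.72176134904825
58 136 -48.96843982072535
66 267.8 72.84000386430031
66 324.5 124.02994374641894
66 136 -46.01624367318003
```

```bash
python3 - <<'E'
from h import *
print(delta(w((-15,-51,150)),YT+np.pi/2))
E
```

```text
[ -0.186  -1.887   0.839 -17.995]
```

>>> {"op": "jog_arm", "data": {
  "deltas": [
    [[-0.1,-0.6,0,-2],[-0.19,-1.2,0,-4],[-0.19,-1.89,0,-6],[-0.19,-1.89,0,-8],[-0.19,-1.89,0,-10],[-0.19,-1.89,0,-12],[-0.19,-1.89,0.3,-14],[-0.19,-1.89,0.6,-16]]
  ]
}}

```text
t: 13.42
eef_pos: [0.5596, -0.2388, 0.1645]
ee_rot: [-3.138, -0.0, -1.619]
force: [-0.4, 0.4, -0.3]
width: 0.0501
gripper_force: 0.0
```

>>> {"op": "jog_arm", "data": {
  "deltas": [
    [[0,0,0,-2],[0,0,0,-2],[0,0,0,-2],[0,0,0,-2]]
  ]
}}

```text
t: 13.92
eef_pos: [0.5588, -0.2387, 0.1636]
ee_rot: [-3.141, -0.0, -1.453]
force: [1.1, 0.1, -0.4]
width: 0.0498
gripper_force: 0.0
```

```bash
python3 - <<'E'
from h import *
st=arm.get_state();print(st["t"],st["eef_pos"],st["q"][0],st["q"][5]);print(delta(w((-15,-51,30)),YT+np.pi/2))
f=grab_frame("wrist");print([proj(f,w(p)).round() for p in[(-15,-51,48),(-15,-71,48)]])
g=grab_frame("top");print(proj(g,w((-15,-51,48))))
cv2.imwrite("pics/i.png",np.hstack([cv2.resize(f["img"][:,:,::-1],(400,300)),cv2.resize(g["img"][140:290,240:440,::-1],(400,300),interpolation=2)]))
E
```

```text
13.925 [ 0.55878882 -0.23868096  0.16359158] -0.082501699299062 0.20050982973441014
[-2.000e-03 -9.000e-03  2.227e+00 -2.400e-02]
[array([[255., 187.]]), array([[255., 164.]])]
[[318.69474618 198.55464711]]
```

View pics/i.png

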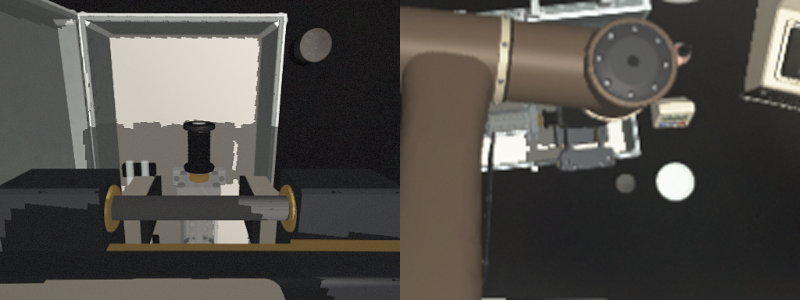

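The wrist view shows the grip at (200,145), centred between the fingers as predicted. A striped tube end sits at (137,170), so I check its place against the fingers.

```bash
python3 - <<'E'
from h import *
f=grab_frame("wrist")
c,s=np.cos(CASE[2]),np.sin(CASE[2])
for z in(.02,.045):
  for p in[(122,162),(156,162),(122,178),(156,178),(235,170),(235,142)]:
    d=onz(f,(p[0]*1.28,p[1]*1.28),z)-np.r_[CASE[:2],0];print(z,p,(1000*np.array([c*d[0]+s*d[1],-s*d[0]+c*d[1]])).round())
E
```

```text
0.02 (122, 162) [ 78. -24.]
0.02 (156, 162) [ 37. -24.]
0.02 (122, 178) [80. -4.]
0.02 (156, 178) [38. -4.]
0.02 (235, 170) [-59. -14.]
0.02 (235, 142) [-58. -49.]
0.045 (122, 162) [ 71. -32.]
0.045 (156, 162) [ 33. -32.]
0.045 (122, 178) [ 72. -13.]
0.045 (156, 178) [ 34. -13.]
0.045 (235, 170) [-55. -23.]
0.045 (235, 142) [-54. -55.]
```

>>> {"op": "jog_arm", "data": {
  "deltas": [
    [[0,-0.01,0.6,0],[0,-0.01,1.2,0],[0,-0.01,1.6,0],[0,-0.01,1.9,0],[0,-0.01,2.1,0],[0,-0.01,2.22,0],[0,-0.01,2.22,0],[0,-0.01,2.22,0]]
  ],
  "grip": 46
}}

```text
t: 15.08
eef_pos: [0.5595, -0.2387, 0.0305]
ee_rot: [-3.141, -0.0, -1.451]
force: [-0.0, -0.1, 0.5]
width: 0.046
gripper_force: 0.0
```

>>> {"op": "jog_arm", "data": {
  "deltas": [
    [[0,0,0,0],[0,0,0,0],[0,0,0,0],[0,0,0,0],[0,0,0,0],[0,0,0,0]]
  ],
  "grip": 10,
  "squeeze": 55
}}

```text
t: 15.82
eef_pos: [0.5602, -0.2385, 0.0301]
ee_rot: [-3.14, -0.0, -1.45]
force: [5.1, 1.3, -1.4]
width: 0.0224
gripper_force: 55.0
```

```bash
cat >> h.py <<'E'
def tocase(p):
    c,s=np.cos(CASE[2]),np.sin(CASE[2]);d=np.array(p)-np.r_[CASE[:2],0]
    return 1000*np.array([c*d[0]+s*d[1],-s*d[0]+c*d[1],d[2]])
E
python3 - <<'E'
from h import *
st=arm.get_state();print(st["t"],tocase(st["eef_pos"]),st["force"],st["width"])
print(delta(w((-15,-51-52.8,30)),YT+np.pi/2))
E
```

```text
15.825 [-14.27092221 -51.12676471  30.12851188] [ 5.06439791  1.27472892 -1.35283994] 0.022416008316663783
[0.878 0.012 0.003 0.004]
```

>>> {"op": "jog_arm", "data": {
  "deltas": [
    [[0.08,0,0,0],[0.16,0,0,0],[0.24,0,0,0],[0.32,0,0,0],[0.4,0,0,0],[0.5,0,0,0],[0.6,0,0,0],[0.7,0,0,0]]
  ]
}}

```text
t: 16.82
eef_pos: [0.5649, -0.2791, 0.0301]
ee_rot: [-3.14, 0.001, -1.45]
force: [5.1, 9.9, 2.7]
width: 0.0228
gripper_force: 55.0
```

>>> {"op": "jog_arm", "data": {
  "deltas": [
    [[0.03,0,0,0],[0.06,0,0,0],[0.06,0,0,0],[0.06,0,0,0]]
  ]
}}

```text
t: 17.32
eef_pos: [0.5653, -0.2825, 0.0301]
ee_rot: [-3.14, 0.001, -1.45]
force: [3.4, 8.4, 2.8]
width: 0.0226
gripper_force: 55.0
```

```bash
python3 - <<'E'
from h import *
st=arm.get_state();print(st["t"],tocase(st["eef_pos"]),st["force"],st["width"])
s=grab_frame("scene");t=grab_frame("top");ww=grab_frame("wrist")
import pickle;pickle.dump((s,t,ww),open("f4.pkl","wb"))
for f in(s,t,ww):
  print([proj(f,w(p))[0].round(1).tolist() for p in[(-15,73,48),(-15,79,48),(-15,-98,48)]])
x,y=proj(s,w((-15,40,48)))[0].astype(int)
cv2.imwrite("pics/j.png",cv2.resize(s["img"][y-45:y+45,x-66:x+66,::-1],None,fx=6,fy=6,interpolation=2));print("origin",x-66,y-45)
E
```

```text
17.325 [-14.48528128 -95.3949725   30.11087635] [3.39690322 8.44140501 2.82429725] 0.022592665746533153
[[275.8, 214.6], [273.7, 214.0], [340.7, 234.0]]
[[282.5, 202.3], [280.8, 202.5], [332.4, 197.1]]
[[256.5, 523.6], [256.5, 531.2], [256.6, 251.8]]
origin 221 173
```

View pics/j.png

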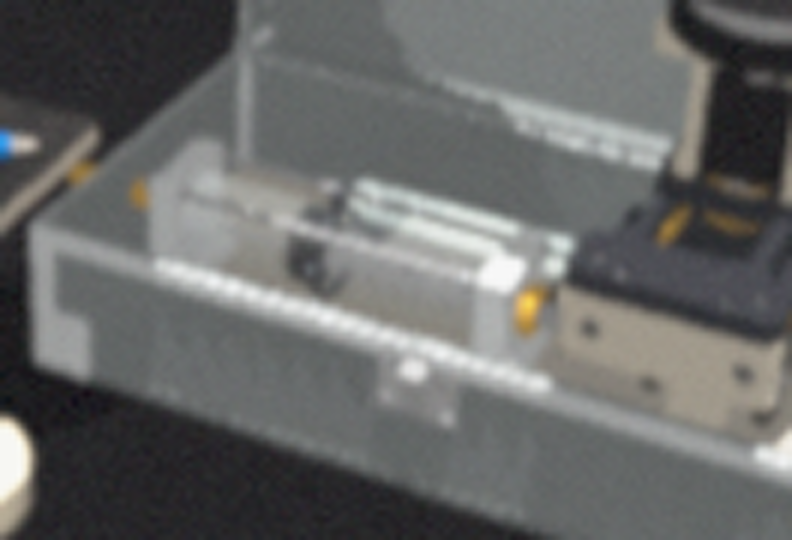

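The view shows the dark ring at (325,255) and the piston at (302,262), still about 8–10 mm short of it, as expected from the 44.3 mm of travel. I check numerically for grip slip.

```bash
python3 - <<'E'
from h import *
import pickle
f3=pickle.load(open("f3.pkl","rb"));s,t,ww=pickle.load(open("f4.pkl","rb"))
yf=tocase(onz(f3,(103.9,189),.065))[1];print("flange outer y (rest)",yf,"inner-end", tocase(onz(f3,(163.3,189),.065))[1])
g=cv2.cvtColor(ww["img"],cv2.COLOR_RGB2GRAY).astype(int)
print(g[150:260:1,250:262].mean(1).round().astype(int).tolist())
for dr in(42,44.3):
  print(dr,[proj(ww,w((-15,yf-dr,z)))[0].round(1).tolist() for z in(31,48,65)])
# scene: profile along the pump axis (case y), top of glass limb & mid
gs=cv2.cvtColor(s["img"],cv2.COLOR_RGB2GRAY).astype(np.float32)
ys=np.arange(55,110,1.5)
for z,x in((48,-33),(55,-31),(60,-28)):
  P=proj(s,[w((x,y,z)) for y in ys]).astype(np.float32)
  v=cv2.remap(gs,P[:,:1].copy(),P[:,1:].copy(),1)[:,0];print(z,list(zip(ys.tolist(),v.round().astype(int).tolist())))
E
```

```text
flange outer y (rest) -75.20824639605908 inner-end -21.72091438009191
[214, 214, 214, 214, 213, 213, 213, 213, 214, 213, 213, 213, 213, 214, 213, 213, 213, 213, 213, 213, 213, 213, 213, 213, 213, 213, 212, 213, 213, 212, 212, 213, 216, 190, 146, 145, 146, 149, 116, 116, 116, 115, 116, 115, 117, 119, 74, 21, 18, 16, 97, 101, 99, 100, 99, 99, 98, 99, 101, 118, 64, 21, 20, 22, 22, 24, 24, 22, 22, 28, 24, 26, 24, 26, 25, 23, 22, 26, 25, 23, 24, 22, 25, 22, 22, 26, 27, 26, 20, 25, 25, 26, 22, 23, 25, 25, 25, 23, 23, 22, 49, 57, 59, 60, 60, 60, 62, 61, 62, 62]
42 [[256.6, 201.1], [256.6, 211.9], [256.6, 225.6]]
44.3 [[256.6, 196.6], [256.6, 207.0], [256.6, 220.0]]
48 [(55.0, 133), (56.5, 125), (58.0, 116), (59.5, 110), (61.0, 106), (62.5, 108), (64.0, 111), (65.5, 108), (67.0, 101), (68.5, 90), (70.0, 84), (71.5, 84), (73.0, 88), (74.5, 93), (76.0, 88), (77.5, 78), (79.0, 73), (80.5, 69), (82.0, 75), (83.5, 82), (85.0, 97), (86.5, 112), (88.0, 121), (89.5, 129), (91.0, 134), (92.5, 137), (94.0, 138), (95.5, 139), (97.0, 138), (98.5, 138), (100.0, 138), (101.5, 139), (103.0, 140), (104.5, 1
[... 320 characters left out ...]
 115), (88.0, 129), (89.5, 138), (91.0, 145), (92.5, 146), (94.0, 146), (95.5, 146), (97.0, 146), (98.5, 146), (100.0, 146), (101.5, 147), (103.0, 147), (104.5, 147), (106.0, 147), (107.5, 148), (109.0, 149)]
60 [(55.0, 156), (56.5, 157), (58.0, 155), (59.5, 153), (61.0, 153), (62.5, 151), (64.0, 150), (65.5, 148), (67.0, 144), (68.5, 136), (70.0, 128), (71.5, 120), (73.0, 115), (74.5, 115), (76.0, 116), (77.5, 117), (79.0, 118), (80.5, 120), (82.0, 122), (83.5, 124), (85.0, 130), (86.5, 134), (88.0, 146), (89.5, 154), (91.0, 158), (92.5, 160), (94.0, 160), (95.5, 158), (97.0, 153), (98.5, 149), (100.0, 147), (101.5, 146), (103.0, 147), (104.5, 148), (106.0, 149), (107.5, 149), (109.0, 148)]
```

No slip: the flange edge is at row 196.5, as predicted. I draw the remaining 8.5 mm slowly.

>>> {"op": "jog_arm", "data": {
  "deltas": [
    [[0.03,0,0,0],[0.06,0,0,0],[0.09,0,0,0],[0.115,0,0,0],[0.135,0,0,0],[0.135,0,0,0],[0.135,0,0,0],[0.135,0,0,0]]
  ]
}}

```text
t: 18.48
eef_pos: [0.5662, -0.2903, 0.0301]
ee_rot: [-3.14, 0.001, -1.45]
force: [4.9, 9.9, 3.3]
width: 0.0226
gripper_force: 55.0
```

```bash
python3 - <<'E'
from h import *
import pickle
S=[grab_frame("scene") for _ in range(4)];ww=grab_frame("wrist")
for _ in range(1):
  st=arm.get_state();print(st["t"],tocase(st["eef_pos"]),st["force"],st["width"])
s=S[0];img=np.mean([x["img"].astype(np.float32) for x in S],0).astype(np.uint8)
s0=pickle.load(open("f2.pkl","rb"))[1];s4=pickle.load(open("f4.pkl","rb"))[0]
ys=np.arange(52,140,1.)
def edges(im,x,z,f):
  g=cv2.cvtColor(im,cv2.COLOR_RGB2GRAY).astype(np.float32)
  P=proj(f,[w((x,y,z)) for y in ys]).astype(np.float32);v=cv2.remap(g,P[:,:1].copy(),P[:,1:].copy(),1)[:,0]
  d=v<(np.median(v)+v.min())/2; i=np.flatnonzero(np.diff(d.astype(int)));out=[]
  th=(np.median(v)+v.min())/2
  return [round(float(ys[k]+(th-v[k])/(v[k+1]-v[k])),1) for k in i]
for x,z in((-31,55),(-29,58),(-32,52)):
  print(x,z,"rest",edges(s0["img"],x,z,s0),"mid",edges(s4["img"],x,z,s4),"now",edges(img,x,z,s))
g=cv2.cvtColor(ww["img"],cv2.COLOR_RGB2GRAY).astype(int);print(g[185:212,250:262].mean(1).round().astype(int).tolist())
E
```

```text
18.725 [ -14.5378709  -103.26075699   30.06740774] [3.55217973 9.73506974 2.81415735] 0.022678266319389278
-31 55 rest [70.4, 74.3, 115.4, 128.8] mid [69.4, 85.9] now [63.9, 78.3]
-29 58 rest [70.3, 75.1, 116.0, 129.2] mid [69.1, 86.5] now [64.8, 78.2]
-32 52 rest [70.8, 73.9, 113.5, 128.7] mid [68.6, 86.0] now [62.4, 78.2]
[161, 163, 166, 116, 115, 115, 116, 116, 116, 117, 121, 75, 23, 23, 16, 96, 101, 100, 99, 100, 100, 101, 100, 101, 120, 68, 21]
```

The piston centre is level with the ring: about 72.2 against 72.4 mm in the scene view, and 52.1 of about 52.8 mm by tool travel. The grip isn't slipping, so I'm handing in.

```bash
python3 -c "
from h import *
print(arm.job_done())"
```

```text
the job is handed in; nothing more can be done
None
```

I swung the hasp up, opened the lid until it leaned back (about 1.7 rad), and drew the plunger until the piston was level with the marker ring, within about 1 mm by my measurements; I handed the job in at about 19 s of robot time, still holding the plunger there.

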